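# Load and lock the diamond sharpening plate

### The arm

A 6-joint arm with a two-finger parallel gripper is mounted at the origin on a cart in front of the work surface, level with it; the furniture and walls round the work are solid. World frame = base frame: x ahead of the robot, y to its left, z up, the work surface at z = 0. Lengths are in m, angles in rad, forces in N, time in s.
With the tool pointing down it reaches from about 0.275 to 1 m from the base axis. Payload 8.4 kg.
Tool frame: the origin (TCP) lies where the fingers leave the gripper's body, on its centre line; the fingertips stand manip.tip_reach ahead of it and the grasp point (between the pads) lies 54 mm ahead of it (manip.tip_reach is the distance from the TCP to the fingertips, in m); x points along the fingers, z is the direction in which the jaws open and shut, and the axes are right-handed (so a half turn about x gives the same grasp; the last joint's range is limited). The gripper opens to 85 mm and grips with 20 to 120 N. Pads are 22 mm wide; open, the fingers measure 114 mm over their backs; the gripper's body (76 mm by 85 mm) begins 54 mm behind the grasp point. The pads swing forward as they close: fully open they stand 13 mm farther back than shut.
Start: joints at [1.183, 0.353, 1.633, -0, 1.155, -0.002], TCP at [0.235, 0.579, 0.304] pointing down, gripper open.
Joint ranges: [-2.63, 2.63], [-0.92, 2.1], [0.06, 2.66], [-1.3, 4.44], [0, 2.69], [-3.02, 3.02]. Speed limits (rad/s): [2.22, 2.22, 2.79, 3.14, 3.14, 3.14].

### API

Orientations are given as a rotation vector (axis times angle).
In Python, from bench import manip gives the robot as it stands.
- The arm moves only by the tool apply_moves, never from a script. Its argument "moves" is a list of rows, each an object with "offset": the shift along the tool's x, y, z normalised to -1 to 1, where 1 is 0.05 m, a list of three; "rotation": the turn, a rotation vector about the tool's x, y, z normalised to -1 to 1, where 1 is 0.08 rad, a list of three; "hand": the gripper command: -1 is fully open, 1 is shut, values between are in proportion. In form: [{"offset": [tx, ty, tz], "rotation": [rx, ry, rz], "hand": hand}, ...]. A call has 1 to 12 rows; each row shifts and turns the commanded pose from where the row before left it, along the tool's axes as they then stand; what a row does not reach is not made up. A row lasts 1/8 s, in which the tool goes at most 62.5 mm and 10.7 degrees, less where a joint would pass 70% of its speed; a pose out of reach is approached as far as the arm can. A call with a number of a shift or a turn outside -1 to 1 is refused whole. A call with a gripper value outside its range is refused whole. The fingers move at their own pace and stop on an object; the grip force is fixed at half the most. Time passes only in rows, so rows that do not move let the fingers close. It gives the time, the measured TCP pose, the force and the opening at its end, in the units of the state.
- manip.observe(): the state, without advancing time (a new reading comes with each control period).
- manip.capture(name): name is "scene" or "top" or "wrist"; returns the picture (420x560x3 uint8, red, green, blue); there is no depth.
- manip.calibration(name): a dict with "vertical_fov" (degrees; the focal length in pixels is half the picture's height over the tangent of half this angle, whatever the lens; pixels are square), "cx", "cy" (the principal point, pixels), "xyz" and "orientation" of the camera in the world. Camera axes: x right, y down, z forward; pixel columns grow to the right and rows downward; lengths in m; the calibration is good to about 2 mm. A picture is of the moment at which its call begins: read the wrist's pose just before it. calibration takes no time and is no camera call; for the wrist camera it gives the pose at the moment of the call.
- manip.finish_job(): hands the job in, once; it reports no verdict.
The state is a dict: "t": time; "joints": joint angles; "qvel": joint speeds; "tau": joint torques, N m; "tool_pos": TCP position; "eef_rot": TCP orientation; "contact_force": force on the tool from outside, world axes, zero at the start; "ft_torque": the same for the moment, N m; "grip_width": finger opening in m.
Only numpy, scipy, OpenCV 4.12 (cv2) and the standard library are available. Lean on these libraries where they do the work, as an engineer would, in place of code of your own. Each camera call takes 0.05 s, during which the arm holds its last target. There are 200 camera calls.

### The job

Slide the flat diamond sharpening plate, dotted steel face up, into the slot of the blue holder until it sits fully home against the end stop. Then slide the red lock all the way across, so that it stands behind the plate's tail and keeps it in. Leave the glass octagon, the hand pad and the green-lidded tin where they are.

Things in the scene. Friction and masses are not known exactly. Their poses are not given: they have to be found in the camera images.
- diamond_plate: Loose flat sharpening plate, 150 x 52 x 12 mm (x, y, z), about 0.25 kg: dotted grey steel face on an orange plastic base. It starts flat on the bench, dots up. Origin: centre of its underside; x along its length, z up. Both ends are alike: either may go in first. Take it across the 52 mm width, about 48 mm from the middle towards the end that stays outside.
- holder: Blue holder 200 mm long, screwed to the bench, slot mouth on the robot's side. Origin: on the bench under the middle of the mouth; x is the way the plate slides in, y to the left seen that way, z up. When the plate is home its middle is at x = +25 mm and its tail sticks out of the mouth to x = -50 mm. The rails beside the slot are 77 mm wide outside and 37 mm high.
- slot_mouth (a point): Middle of the slot's mouth on the slot floor: holder x = 0, y = 0, 16 mm above the bench. The slot is 55 mm wide and 14.6 mm high, under two blue lips that overhang the plate's long edges by 3.5 mm or so; its middle is open above. Over its first 16 mm the walls flare out to about 64 mm wide and the lips ramp up by about 4 mm.
- slot_end (a point): Middle of the slot's closed end, on the slot floor: the face of the end stop, holder x = +100 mm, y = 0, 16 mm above the bench. The end stop is 34 mm high.
- deck_end (a point): Robot-side end of the narrow deck that carries the plate's tail: holder x = -48 mm, y = 0, 16 mm above the bench. The deck runs from here to the mouth, level with the slot floor and 36 mm wide, so that fingers holding the plate straddle it; beside it the base is 6 mm high.
- track (a point): Top of the lock's cross track in line with the slot: holder x = -64.5 mm, y = 0, 8 mm above the bench. The track is 30 mm wide and runs along holder y from -33 to +125 mm. Held fingers pass over it while the plate goes in.
- lock_grip (a point): Middle of the top of the red lock, 62.5 mm above the bench, at holder x = -64.5 mm. The lock is a block 21 mm along holder x, 24 mm along y, up to 30 mm above the bench, and above that a tab 18 mm along x, 20 mm along y. Grip or push the tab along y. Locked, its front stands 4 mm behind the tail of a plate that is home; a plate farther out blocks it.
- lock (a joint): Travel of the red lock along its track, m: 0 fully open (holder y = +100 mm, left of the slot), growing as it slides towards holder -y, 0.100 at its stop fully across (y = 0, behind the plate). It starts between 0 and 0.025, stays where it is left and takes about 2 N to slide.
- octagon: Pale green glass octagon, 55 x 55 x 42 mm, loose; origin at the centre of its underside. To be left alone.
- polishing_pad: Black hand pad with a green underside, 55 x 90 x 22 mm, loose; origin at the centre of its underside. To be left alone.
- polish_tin: Round polish tin with a green lid, 77 mm across, 34 mm high, loose; origin at the centre of its underside. To be left alone.

How it is judged:
By the outcome, as a careful person would: the job done as asked, in the order asked, and still so for the second after the job is handed in, with the robot touching nothing.
It also fails if it takes over 50 s, if anything falls off the work surface, if the arm or the gripper's body presses on something with over 40 N, if the wrist force passes 120 N, or if a joint passes its speed limit or range.

## Working session

There is one attempt and no reset: what is moved stays moved. The work goes in short steps, Python scripts to look and compute and a tool call to move; the robot and the scene stay as the last step left them, time stands still between calls to the robot, and variables do not carry over. Pictures are saved under pics/ and viewed, about 8 in all and at most 12, crops included, and the job is handed in when it is done.

Besides the shell and the picture viewer there is one more tool, called as name(argument=value, ...) on one line, values as JSON. apply_moves: Moves the arm, as the interface text tells. Scaled input: -1 to 1 covers 0.05 m each way for a shift and 0.08 rad each way for a turn. Its arguments: {"type":"object","properties":{"moves":{"type":"array"}},"required":["moves"]}

```bash
mkdir -p pics; ls; python3 - <<'E'
from bench import manip
import cv2
print(manip.tip_reach, manip.observe())
for n in ("top","scene"):
    c=manip.calibration(n); print(n,c)
    cv2.imwrite(f"pics/{n}0.png",manip.capture(n)[:,:,::-1])
E
```

```text
pics
0.0726 {'t': 0.0, 'joints': array([ 1.18263126e+00,  3.53629735e-01,  1.63416910e+00, -1.55609036e-05,
        1.15522797e+00, -2.39935869e-03]), 'qvel': array([-0.00042154, -0.00091867,  0.00052431, -0.00075232, -0.00102203,
        0.00011785]), 'tau': array([-7.25677619e-04, -6.05257559e+01, -3.42061293e+01,  7.69554072e-05,
        9.36441851e-03,  5.30741795e-05]), 'tool_pos': array([0.23501921, 0.57869633, 0.30315816]), 'eef_rot': array([-0.92134501,  1.36857035,  0.92000983]), 'contact_force': array([ 1.22760023,  0.38639894, -0.83289699]), 'ft_torque': array([ 0.07041402, -0.0224773 , -0.01621845]), 'grip_width': 0.0852516364859304}
top {'vertical_fov': 57.67212625660472, 'cx': 283.0331758630775, 'cy': 203.74290345296288, 'xyz': array([ 0.53303266, -0.02804699,  1.05455952]), 'orientation': array([-2.1965925 ,  2.15062642, -0.06892025])}
scene {'vertical_fov': 56.10736345471795, 'cx': 274.6519224832248, 'cy': 211.8882380065336, 'xyz': array([0.04109977, 0.44868276, 0.60910226]), 'orientation': array([-1.05773487,  2.25219086, -1.1718277 ])}
```

View pics/top0.png

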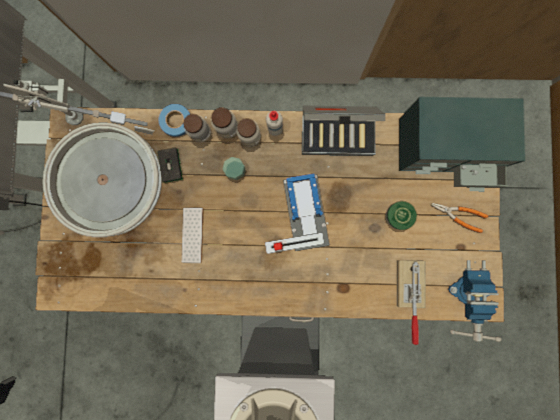

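View pics/scene0.png

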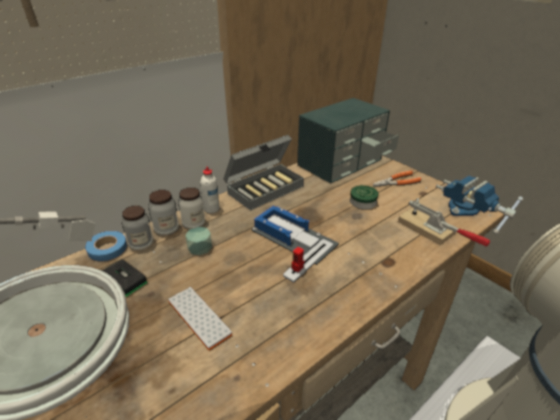

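The top view shows the plate near (192,235), the holder with its rails near (304,200) and mouth towards the bottom, and the red lock near (278,246), left of the slot. The obstacles (octagon 233,168, pad 170,165, tin 402,215) are clear of the path. Next: rough positions.

```bash
cat > h.py <<'E'
import cv2, numpy as np
from scipy.spatial.transform import Rotation as R
from bench import manip
def cast(c,px,z):
    px=np.atleast_2d(px).astype(float)
    f=210/np.tan(np.radians(c["vertical_fov"])/2)
    d=np.c_[(px[:,0]-c["cx"])/f,(px[:,1]-c["cy"])/f,np.ones(len(px))]
    d=R.from_rotvec(c["orientation"]).apply(d); o=np.array(c["xyz"])
    return o+d*((z-o[2])/d[:,2])[:,None]
def big(mask,roi=None):
    m=mask.astype(np.uint8)*255
    if roi is not None:
        k=np.zeros_like(m); x0,y0,x1,y1=roi; k[y0:y1,x0:x1]=1; m=m*k
    cs,_=cv2.findContours(m,cv2.RETR_EXTERNAL,cv2.CHAIN_APPROX_NONE)
    return max(cs,key=cv2.contourArea)[:,0,:]
def rect(pts):
    (c,s,a)=cv2.minAreaRect(pts[:,:2].astype(np.float32)*1000)
    if s[0]<s[1]: s=s[::-1]; a+=90
    return np.round(np.array(c)/1000,4),np.round(s,1),round((a+90)%180-90,2)
E
python3 - <<'E'
from h import *
c=manip.calibration("top"); im=cv2.imread("pics/top0.png"); hsv=cv2.cvtColor(im,cv2.COLOR_BGR2HSV).astype(int)
H,S,V=hsv[...,0],hsv[...,1],hsv[...,2]
p=big((S<60)&(V>120),(172,195,212,275)); print("plate",rect(cast(c,p,.012)))
b=big((H>100)&(H<125)&(S>110),(275,165,335,240)); print("holder",rect(cast(c,b,.037)),b.min(0),b.max(0))
r=big(((H<8)|(H>172))&(S>150),(260,230,330,260)); print("lock",rect(cast(c,r,.0625)),cast(c,r.mean(0),.0625))
print("wrist",manip.calibration("wrist")); s=manip.observe(); print(R.from_rotvec(s["eef_rot"]).as_matrix().round(3))
E
```

```text
plate (array([0.5248, 0.2373]), array([147.8,  53.3]), 0.52)
holder (array([ 0.6354, -0.0652]), array([112.5,  81.1]), 11.7) [287 174] [322 219]
lock (array([5.013e-01, 1.000e-04]), array([23.3, 15.4]), -88.74) [[ 5.01783906e-01 -3.93633486e-04  6.25000000e-02]]
wrist {'vertical_fov': 62.88272538096546, 'cx': 281.84062800201633, 'cy': 210.7883863474789, 'xyz': array([0.16930767, 0.60560369, 0.37409634]), 'orientation': array([2.39953581, 1.6169721 , 0.23369775])}
[[-0.    -0.926  0.376]
 [-0.001  0.376  0.926]
 [-1.     0.    -0.001]]
```

apply_moves(moves=[{"offset": [0,0,0],"rotation": [-0.99,0,0],"hand": -1},{"offset": [0,0,0],"rotation": [-0.99,0,0],"hand": -1},{"offset": [0,0,0],"rotation": [-0.99,0,0],"hand": -1},{"offset": [0,0,0],"rotation": [-0.99,0,0],"hand": -1},{"offset": [0,0,0],"rotation": [-0.99,0,0],"hand": -1},{"offset": [0,-0.6,-0.8],"rotation": [0,0,0],"hand": -1},{"offset": [0,-0.6,-0.8],"rotation": [0,0,0],"hand": -1},{"offset": [0,-0.6,-0.8],"rotation": [0,0,0],"hand": -1},{"offset": [0,-0.6,-0.8],"rotation": [0,0,0],"hand": -1},{"offset": [0,-0.6,-0.8],"rotation": [0,0,0],"hand": -1},{"offset": [0,-0.6,-0.8],"rotation": [0,0,0],"hand": -1},{"offset": [0,0,0],"rotation": [0,0,0],"hand": -1}])

```text
t: 1.6
tool_pos: [0.4191, 0.3385, 0.3037]
eef_rot: [-1.215, 1.207, 1.214]
contact_force: [-0.1, 1.0, 0.2]
grip_width: 0.085
```

apply_moves(moves=[{"offset": [0.5,-0.4,-0.5],"rotation": [0,0,0],"hand": -1},{"offset": [0.5,-0.4,-0.5],"rotation": [0,0,0],"hand": -1},{"offset": [0.5,-0.4,-0.5],"rotation": [0,0,0],"hand": -1},{"offset": [0.5,-0.4,-0.5],"rotation": [0,0,0],"hand": -1},{"offset": [0,0,0],"rotation": [0,0,0],"hand": -1},{"offset": [0,0,0],"rotation": [0,0,0],"hand": -1}])

```text
t: 2.35
tool_pos: [0.4983, 0.2426, 0.2041]
eef_rot: [-1.216, 1.204, 1.217]
contact_force: [-0.1, 0.1, 0.7]
grip_width: 0.0855
```

```bash
python3 - <<'E'
from h import *
c=manip.calibration("wrist"); im=manip.capture("wrist")[:,:,::-1].copy(); cv2.imwrite("pics/w1.png",im)
print(c, manip.observe()["tool_pos"], R.from_rotvec(c["orientation"]).as_matrix().round(3))
print(R.from_rotvec(manip.observe()["eef_rot"]).as_matrix().round(4))
hsv=cv2.cvtColor(im,cv2.COLOR_BGR2HSV).astype(int);S,V=hsv[...,1],hsv[...,2]
p=big((S<60)&(V>110)); print(p.min(0),p.max(0),rect(cast(c,p,.012)))
E
```

```text
{'vertical_fov': 62.88272538096546, 'cx': 281.84062800201633, 'cy': 210.7883863474789, 'xyz': array([0.42724583, 0.24149169, 0.27498656]), 'orientation': array([2.05674027, 2.07930747, 0.30209363])} [0.49838331 0.24281634 0.20451133] [[-0.011  0.959  0.284]
 [ 1.     0.01   0.004]
 [ 0.001  0.284 -0.959]]
[[ 5.000e-04 -9.999e-01 -1.070e-02]
 [ 6.000e-04 -1.070e-02  9.999e-01]
 [-1.000e+00 -5.000e-04  6.000e-04]]
[238 143] [305 316] (array([0.5267, 0.2352]), array([149.7,  52.1]), 0.6)
```

View pics/w1.png

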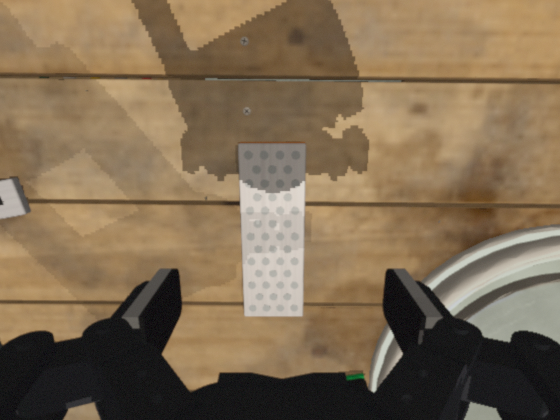

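The plate is clear in this view: columns 238–305, rows 143–316. It measures 149.7×52.1 mm with its centre at (0.5267, 0.2352) and a yaw of 0.6°, which the tool already matches.

apply_moves(moves=[{"offset": [0.5,0.2,-0.08],"rotation": [0,0,0],"hand": -1},{"offset": [0.5,0.194,-0.078],"rotation": [0,0,0],"hand": -1},{"offset": [0.5,0,0],"rotation": [0,0,0],"hand": -1},{"offset": [0.5,0,0],"rotation": [0,0,0],"hand": -1},{"offset": [0.4,0,0],"rotation": [0,0,0],"hand": -1},{"offset": [0.26,0,0],"rotation": [0,0,0],"hand": -1},{"offset": [0,0,0],"rotation": [0,0,0],"hand": -1},{"offset": [0,0,0],"rotation": [0,0,0],"hand": -1}])

```text
t: 3.4
tool_pos: [0.4794, 0.2341, 0.0717]
eef_rot: [-1.217, 1.203, 1.216]
contact_force: [-0.8, -0.5, -0.2]
grip_width: 0.0855
```

apply_moves(moves=[{"offset": [0,0,0],"rotation": [0,0,0],"hand": 0},{"offset": [0,0,0],"rotation": [0,0,0],"hand": 0.3},{"offset": [0,0,0],"rotation": [0,0,0],"hand": 1},{"offset": [0,0,0],"rotation": [0,0,0],"hand": 1},{"offset": [0,0,0],"rotation": [0,0,0],"hand": 1},{"offset": [0,0,0],"rotation": [0,0,0],"hand": 1}])

```text
t: 4.15
tool_pos: [0.4794, 0.2338, 0.0718]
eef_rot: [-1.217, 1.203, 1.216]
contact_force: [-1.6, -1.0, 9.1]
grip_width: 0.0507
```

apply_moves(moves=[{"offset": [-0.2,0,0],"rotation": [0,0,0],"hand": 1},{"offset": [-0.6,0,0],"rotation": [0,0,0],"hand": 1},{"offset": [-0.7,0,0],"rotation": [0,0,0],"hand": 1},{"offset": [-0.7,0,0],"rotation": [0,0,0],"hand": 1},{"offset": [-0.7,0,0],"rotation": [0,0,0],"hand": 1},{"offset": [-0.7,-0.4,-0.4],"rotation": [0,0,0],"hand": 1},{"offset": [0,-0.5,-0.7],"rotation": [0,0,0],"hand": 1},{"offset": [0,-0.5,-0.7],"rotation": [0,0,0],"hand": 1},{"offset": [0,-0.5,-0.7],"rotation": [0,0,0],"hand": 1},{"offset": [0,-0.3,-0.6],"rotation": [0,0,0],"hand": 1},{"offset": [0,-0.2,-0.3],"rotation": [0,0,0],"hand": 1},{"offset": [0,0,0],"rotation": [0,0,0],"hand": 1}])

```text
t: 5.65
tool_pos: [0.6009, 0.0643, 0.2509]
eef_rot: [-1.215, 1.205, 1.216]
contact_force: [0.9, 0.3, -1.9]
grip_width: 0.0504
```

```bash
python3 - <<'E'
from h import *
c=manip.calibration("wrist"); im=manip.capture("wrist")[:,:,::-1].copy(); cv2.imwrite("pics/w2.png",im)
import pickle; pickle.dump(c,open("w2.pkl","wb"))
s=manip.observe();print(s["tool_pos"],s["grip_width"],s["qvel"].round(3))
E
```

```text
[0.60044285 0.06504459 0.25080281] 0.050198160848411645 [ 0.021 -0.005  0.01   0.003 -0.001  0.002]
```

View pics/w2.png

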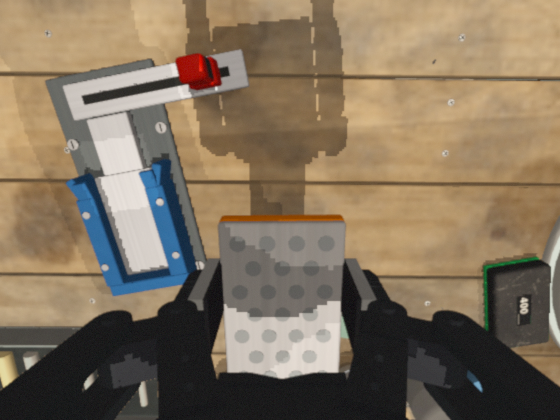

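The plate sits level and centred in the grip. The holder is at the left: track (65–247, 50–118), deck (90–140, 115–170), blue rails down to row 294, lock at (197,70). I'll fit the track, deck and rails.

```bash
python3 - <<'E'
from h import *
import pickle
c=pickle.load(open("w2.pkl","rb")); im=cv2.imread("pics/w2.png")
hsv=cv2.cvtColor(im,cv2.COLOR_BGR2HSV).astype(int);H,S,V=hsv[...,0],hsv[...,1],hsv[...,2]
for y in (130,150): print(y,[tuple(hsv[y,x]) for x in range(80,150,5)])
for x in (100,130): print(x,[(y,*hsv[y,x]) for y in range(70,130,4)])
out=cv2.resize(im[40:300,40:260],None,fx=2.3,fy=2.3,interpolation=cv2.INTER_CUBIC)
cv2.imwrite("pics/w2c.png",out)
b=(H>100)&(H<125)&(S>140)
print("blue",rect(cast(c,big(b,(50,140,230,310)),.037)))
E
```

```text
130 [(np.int64(30), np.int64(10), np.int64(105)), (np.int64(30), np.int64(10), np.int64(105)), (np.int64(15), np.int64(16), np.int64(188)), (np.int64(14), np.int64(16), np.int64(207)), (np.int64(14), np.int64(16), np.int64(205)), (np.int64(13), np.int64(17), np.int64(208)), (np.int64(13), np.int64(15), np.int64(209)), (np.int64(16), np.int64(16), np.int64(210)), (np.int64(13), np.int64(15), np.int64(208)), (np.int64(14), np.int64(16), np.int64(211)), (np.int64(13), np.int64(16), np.int64(194)), (np.int64(20), np.int64(10), np.int64(80)), (np.int64(38), np.int64(10), np.int64(106)), (np.int64(40), np.int64(14), np.int64(107))]
150 [(np.int64(39), np.int64(15), np.int64(119)), (np.int64(30), np.int64(12), np.int64(123)), (np.int64(30), np.int64(12), np.int64(123)), (np.int64(30), np.int64(12), np.int64(129)), (np.int64(14), np.int64(15), np.int64(226)), (np.int64(14), np.int64(15), np.int64(226)), (np.int64(16), np.int64(15), np.int64(225)), (np.int64(14), np.int64(15), np.int64(228)), (np.int64(15), np.int64(13), np.int64(228)), (np.int64(13), np.int64(13), np.int64(228)), (np.int64(1
[... 1014 characters left out ...]
, (78, np.int64(15), np.int64(15), np.int64(209)), (82, np.int64(14), np.int64(16), np.int64(212)), (86, np.int64(15), np.int64(25), np.int64(104)), (90, np.int64(24), np.int64(27), np.int64(47)), (94, np.int64(15), np.int64(27), np.int64(57)), (98, np.int64(14), np.int64(16), np.int64(210)), (102, np.int64(14), np.int64(16), np.int64(209)), (106, np.int64(14), np.int64(16), np.int64(212)), (110, np.int64(18), np.int64(13), np.int64(99)), (114, np.int64(18), np.int64(15), np.int64(87)), (118, np.int64(13), np.int64(20), np.int64(89)), (122, np.int64(13), np.int64(18), np.int64(98)), (126, np.int64(14), np.int64(19), np.int64(148))]
blue (array([ 0.6343, -0.0634]), array([113.,  90.]), 11.06)
```

View pics/w2c.png

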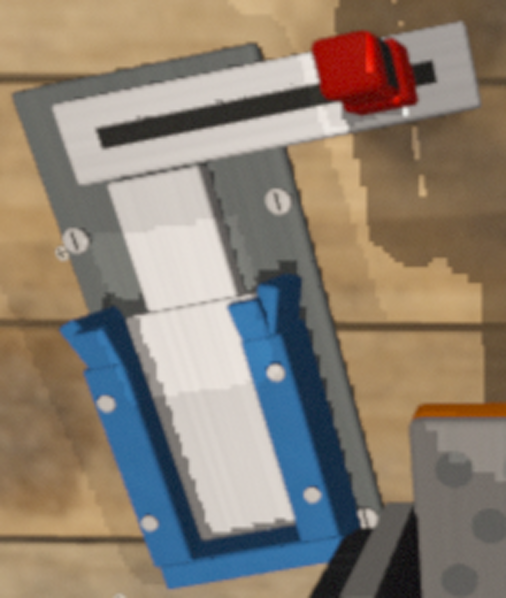

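```bash
python3 - <<'E'
from h import *
import pickle
c=pickle.load(open("w2.pkl","rb")); im=cv2.imread("pics/w2.png")
g=cv2.cvtColor(im,cv2.COLOR_BGR2GRAY).astype(float)
def cross(line,t,up):  # subpixel crossing of threshold t in 1D, first
    for i in range(len(line)-1):
        a,b=line[i],line[i+1]
        if (up and a<t<=b) or (not up and a>=t>b): return i+(t-a)/(b-a)
def fit(P,z):
    W=cast(c,P,z)[:,:2]; l=cv2.fitLine(W.astype(np.float32)*1000,cv2.DIST_HUBER,0,.1,.1).ravel(); d=l[:2]*np.sign(l[np.abs(l[:2]).argmax()])
    return d,l[2:]/1000
L=[];Rr=[]
for y in range(126,165,2):
    a=cross(g[y,75:125],160,True)
    b=cross(g[y,115:160],160,False)
    if a: L.append((75+a,y))
    if b: Rr.append((115+b,y))
up=[];lo=[];le=[]
for x in range(75,170,3): up.append((x,55+cross(g[55:110,x],155,True)))
for x in range(120,170,3):
    col=g[:125,x][::-1]; a=cross(col[:40],155,True); lo.append((x,124-a))
for y in range(92,112,2): le.append((50+cross(g[y,50:90],155,True),y))
F={n:fit(P,z) for n,P,z in (("L",L,.016),("R",Rr,.016),("up",up,.008),("lo",lo,.008),("le",le,.008))}
for n,(d,p) in F.items(): print(n,np.degrees(np.arctan2(d[1],d[0])).round(2),p.round(4))
yaw=np.mean([np.arctan2(F[n][0][1],F[n][0][0]) for n in "LR"]); yt=np.mean([np.arctan2(F[n][0][1],F[n][0][0]) for n in ("up","lo")])-np.pi/2
print(np.degrees([yaw,yt]))
for a in (yaw,yt):
    ex=np.array([np.cos(a),np.sin(a)]);ey=np.array([-ex[1],ex[0]])
    yL,yR,yle=[F[n][1]@ey for n in("L","R","le")]; xu,xl=[F[n][1]@ex for n in("up","lo")]
    y0=(yL+yR)/2; x0=(xu+79.5e-3+xl+49.5e-3)/2
    print("deckw",abs(yL-yR),"trackw",xl-xu,"y0",y0,"from le",yle+.033,"mouth",x0*ex+y0*ey)
# lock top
hsv=cv2.cvtColor(im,cv2.COLOR_BGR2HSV).astype(int)
r=big(((hsv[...,0]<8)|(hsv[...,0]>172))&(hsv[...,1]>150)&(hsv[...,2]>130),(150,40,240,100)); r2=cast(c,r,.0625); q=rect(r2);print("lock",q,(q[0]@ex-x0,q[0]@ey-y0))
E
```

```text
L 9.94 [ 0.5623 -0.1008]
R 11.73 [ 0.5618 -0.0646]
up 101.32 [ 0.4996 -0.0627]
lo 100.6 [ 0.5291 -0.0597]
le 11.09 [ 0.5249 -0.1233]
[10.83245  10.961913]
deckw 0.03573951 trackw 0.029512614 y0 -0.18685225 from le -0.18675116 mouth [ 0.58335006 -0.07861975]
deckw 0.035725117 trackw 0.029506832 y0 -0.18806392 from le -0.18786311 mouth [ 0.58340776 -0.07855858]
lock (array([ 0.5025, -0.0007]), array([18.8, 16.6]), -80.25) (np.float64(-0.06462612551599745), np.float64(0.09182307830005886))
```

```bash
python3 - <<'E'
from h import *
import pickle
c=pickle.load(open("w2.pkl","rb")); im=cv2.imread("pics/w2.png")
hsv=cv2.cvtColor(im,cv2.COLOR_BGR2HSV).astype(int)
m=(hsv[...,1]<50)&(hsv[...,2]>60)
zt=.2508-.0718+.012
E=[]
for y in range(226,256,3):
    x=np.where(m[y,200:365])[0]+200; E.append([(x.min(),y),(x.max()+1,y)])
E=np.array(E,float); l=cast(c,E[:,0],zt);r=cast(c,E[:,1],zt)
print((r-l)[:,1].round(4)); mid=(l+r)/2; print("mid",mid[:,:2].round(4).tolist()[::3], np.degrees(np.polyfit(mid[:,0],mid[:,1],1)[0]))
col=hsv[205:240,282]; print([(205+i,*v) for i,v in enumerate(col) if 8<i<20])
for y in (216,217,220,222): print(y,cast(c,(282,y),zt)[0,:2],cast(c,(282,y),zt-.012)[0,:2])
s=manip.observe(); print(s["tool_pos"],R.from_rotvec(s["eef_rot"]).as_matrix().round(4).tolist())
E
```

```text
[0.0507 0.0508 0.051  0.0511 0.0512 0.0591 0.0589 0.059  0.0592 0.0593]
mid [[0.5749, 0.0639], [0.5788, 0.0639], [0.5828, 0.0599], [0.5867, 0.0599]] -26.59975169011599
[(214, np.int64(15), np.int64(136), np.int64(109)), (215, np.int64(14), np.int64(201), np.int64(127)), (216, np.int64(15), np.int64(248), np.int64(138)), (217, np.int64(15), np.int64(255), np.int64(140)), (218, np.int64(15), np.int64(255), np.int64(143)), (219, np.int64(15), np.int64(255), np.int64(154)), (220, np.int64(15), np.int64(226), np.int64(160)), (221, np.int64(11), np.int64(111), np.int64(129)), (222, np.int64(11), np.int64(32), np.int64(111)), (223, np.int64(13), np.int64(28), np.int64(127)), (224, np.int64(15), np.int64(26), np.int64(137))]
216 [0.57072756 0.06382849] [0.57447807 0.06387805]
217 [0.57114572 0.06383253] [0.5749346  0.06388247]
220 [0.57240455 0.06384471] [0.57630895 0.06389576]
222 [0.57324742 0.06385287] [0.57722917 0.06390467]
[0.60044285 0.06504459 0.25080281] [[-0.0007, -1.0, -0.0094], [0.0004, -0.0094, 1.0], [-1.0, 0.0007, 0.0004]]
```

apply_moves(moves=[{"offset": [0,0,0],"rotation": [-0.757,0,0],"hand": 1},{"offset": [0,0,0],"rotation": [-0.757,0,0],"hand": 1},{"offset": [0,0,0],"rotation": [-0.757,0,0],"hand": 1},{"offset": [0,0.6,-0.45],"rotation": [0,0,0],"hand": 1},{"offset": [0,0.6,-0.45],"rotation": [0,0,0],"hand": 1},{"offset": [0,0.6,-0.45],"rotation": [0,0,0],"hand": 1},{"offset": [0,0.6,-0.45],"rotation": [0,0,0],"hand": 1},{"offset": [0,0.6,-0.45],"rotation": [0,0,0],"hand": 1},{"offset": [0,0.6,-0.45],"rotation": [0,0,0],"hand": 1},{"offset": [0.5,0,0],"rotation": [0,0,0],"hand": 1},{"offset": [0.6,0,0],"rotation": [0,0,0],"hand": 1},{"offset": [0.5,0,0],"rotation": [0,0,0],"hand": 1}])

```text
t: 7.2
tool_pos: [0.4493, -0.1009, 0.1703]
eef_rot: [-1.35, 1.112, 1.35]
contact_force: [-0.8, -0.1, -2.5]
grip_width: 0.0502
```

apply_moves(moves=[{"offset": [0.5,0,0],"rotation": [0,0,0],"hand": 1},{"offset": [0.3,0,0],"rotation": [0,0,0],"hand": 1},{"offset": [0,0,0],"rotation": [0,0,0],"hand": 1},{"offset": [0,0,0],"rotation": [0,0,0],"hand": 1}])

```text
t: 7.7
tool_pos: [0.4503, -0.1018, 0.1316]
eef_rot: [-1.35, 1.112, 1.349]
contact_force: [0.3, -0.3, -2.4]
grip_width: 0.0501
```

```bash
cat > tgt.py <<'E'
from h import *
def off(gx,gz,gy=0,a=np.radians(10.95),m=np.array([.5834,-.0777])):
    s=manip.observe(); M=R.from_rotvec(s["eef_rot"]).as_matrix(); p=s["tool_pos"]
    ex=np.array([np.cos(a),np.sin(a)]);ey=np.array([-ex[1],ex[0]])
    print("holder x,y,z of TCP",((p[:2]-m)@ex).round(4),((p[:2]-m)@ey).round(4),p[2].round(4),"yaw",np.degrees(np.arctan2(-M[0,2],M[1,2])).round(2),"tilt z",M[2,1:].round(4),"F",s["contact_force"].round(1),"tq",s["ft_torque"].round(2),s["grip_width"].round(4))
    t=np.r_[m+gx*ex+gy*ey,gz]; print("units",(M.T@(t-p)/.05).round(3),"rx",((np.arctan2(-M[0,2],M[1,2])-a)/.08).round(3))
E
python3 - <<'E'
from tgt import *
off(-.1375,.0893)
c=manip.calibration("scene"); im=manip.capture("scene")[:,:,::-1]
cv2.imwrite("pics/s2.png",cv2.resize(im[180:320,200:380],None,fx=4,fy=4,interpolation=cv2.INTER_CUBIC))
E
```

```text
Traceback (most recent call last):
  File "tgt.py", line 5, in off
    print("holder x,y,z of TCP",((p[:2]-m)@ex).round(4),((p[:2]-m)@ey).round(4),p[2].round(4),"yaw",np.degrees(np.arctan2(-M[0,2],M[1,2])).round(2),"tilt z",M[2,1:].round(4),"F",s["contact_force"].round(1),"tq",s["ft_torque"].round(2),s["grip_width"].round(4))
                                                                                                                                                                                                                                           ^^^^^^^^^^^^^^^^^^^^^
AttributeError: 'float' object has no attribute 'round'
```

```bash
sed -i 's/s\["grip_width"\].round(4)/round(float(s["grip_width"]),4)/' tgt.py
python3 - <<'E'
from tgt import *
off(-.1375,.0893)
im=manip.capture("scene")[:,:,::-1]
cv2.imwrite("pics/s2.png",cv2.resize(im[180:320,200:380],None,fx=4,fy=4,interpolation=cv2.INTER_CUBIC))
E
```

```text
holder x,y,z of TCP -0.1353 0.0016 0.1316 yaw 11.01 tilt z [-0.0009 -0.0003] F [ 0.3 -0.3 -2.4] tq [-0.02  0.14 -0.01] 0.0501
units [ 0.845  0.045 -0.032] rx 0.013
```

View pics/s2.png

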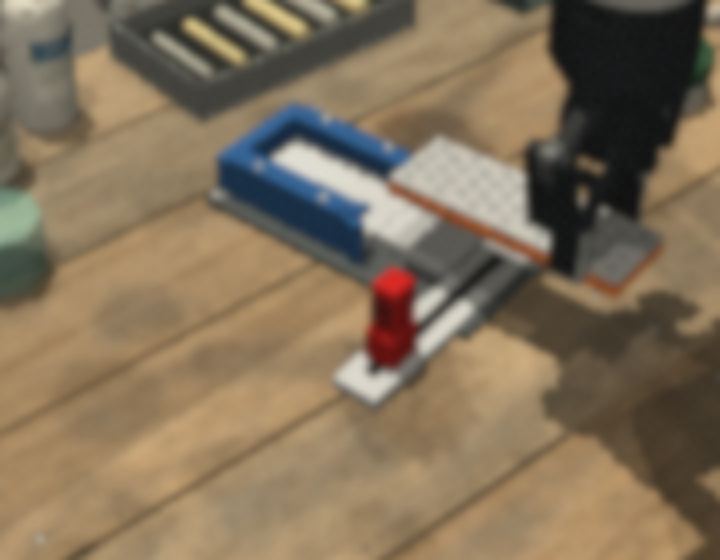

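The plate front is about 15 mm before the mouth and above it, in line with the slot. I'll check plate height and pitch from the orange edge in this view, using the vertical plane through the plate's left side.

```bash
cat > edge.py <<'E'
from tgt import *
def edge(yh,name=None,a=np.radians(10.95),m=np.array([.5834,-.0777])):
    c=manip.calibration("scene"); im=manip.capture("scene")[:,:,::-1].copy()
    if name: cv2.imwrite(name,cv2.resize(im[180:320,200:380],None,fx=4,fy=4,interpolation=cv2.INTER_CUBIC))
    h=cv2.cvtColor(im,cv2.COLOR_BGR2HSV).astype(int)
    mk=(h[...,0]>4)&(h[...,0]<15)&(h[...,1]>170)&(h[...,2]>80)
    ex=np.array([np.cos(a),np.sin(a),0]);ey=np.array([-ex[1],ex[0],0]); m3=np.r_[m,0]
    o=np.array(c["xyz"]); out=[]
    for x in range(285,370):
        r=np.where(mk[200:280,x])[0]+200
        if len(r)<2: continue
        for y,k in ((r.max()+.5,0),(r.min()-.5,1)):
            d=cast(c,(x,y),0)[0]-o; t=((m3-o)@ey+yh)/(d@ey); p=o+t*d
            out.append((k,(p-m3)@ex,p[2],x,y))
    out=np.array(out)
    for k in (0,1):
        q=out[out[:,0]==k]; f=np.polyfit(q[:,1],q[:,2],1); r=abs(q[:,2]-np.polyval(f,q[:,1]))<.002
        f=np.polyfit(q[r,1],q[r,2],1)
        print("bottom" if k==0 else "top",len(q),r.sum(),"x",q[:,1].min().round(4),q[:,1].max().round(4),"slope deg",np.degrees(f[0]).round(2),"z mid",np.polyval(f,q[:,1].mean()).round(4))
E
python3 -c "
from edge import *
edge(.0276); off(-.1375,.0893)"
```

```text
Traceback (most recent call last):
  File "edge.py", line 17, in edge
    q=out[out[:,0]==k]; f=np.polyfit(q[:,1],q[:,2],1); r=abs(q[:,2]-np.polyval(f,q[:,1]))<.002
          ~~~^^^^^
IndexError: too many indices for array: array is 1-dimensional, but 2 were indexed
```

```bash
sed -i 's/>170)&(h\[...,2\]>80/>190)\&(h[...,2]>50/; s/h\[...,0\]<15/h[...,0]<18/' edge.py
python3 -c "
from edge import *
im=manip.capture('scene')[:,:,::-1].copy();h=cv2.cvtColor(im,cv2.COLOR_BGR2HSV)
print(h[222:244,320].tolist())
edge(.0276)"
```

```text
[[24, 21, 192], [24, 21, 192], [23, 22, 197], [22, 23, 201], [23, 22, 199], [24, 20, 193], [26, 19, 188], [24, 20, 191], [23, 22, 196], [23, 23, 198], [22, 23, 200], [21, 25, 197], [18, 31, 180], [13, 62, 157], [10, 122, 146], [11, 171, 136], [11, 150, 121], [11, 83, 107], [17, 35, 102], [26, 18, 97], [30, 14, 88], [18, 15, 85]]Traceback (most recent call last):
  File "<string>", line 5, in <module>
    edge(.0276)
    ~~~~^^^^^^^
  File "edge.py", line 17, in edge
    q=out[out[:,0]==k]; f=np.polyfit(q[:,1],q[:,2],1); r=abs(q[:,2]-np.polyval(f,q[:,1]))<.002
          ~~~^^^^^
IndexError: too many indices for array: array is 1-dimensional, but 2 were indexed
```

```bash
sed -i 's/>190)&(h\[...,2\]>50/>75)\&(h[...,2]>50/; s/h\[...,0\]<18/h[...,0]<14/; s/range(285,370)/range(300,338)/' edge.py
python3 -c "
from edge import *
edge(.0276)"
```

```text
bottom 38 19 x -0.1244 -0.0253 slope deg -3.24 z mid 0.0566
top 38 38 x -0.1232 -0.025 slope deg -1.05 z mid 0.067
```

apply_moves(moves=[{"offset": [0.3,0.045,-0.032],"rotation": [0,0,-0.2],"hand": 1},{"offset": [0.3,0,0],"rotation": [-0.013,0,0],"hand": 1},{"offset": [0.24,0,0],"rotation": [0,0,0],"hand": 1},{"offset": [0,0,0],"rotation": [0,0,0],"hand": 1},{"offset": [0,0,0],"rotation": [0,0,0],"hand": 1},{"offset": [0,0,0],"rotation": [0,0,0],"hand": 1}])

```text
t: 8.7
tool_pos: [0.4486, -0.1039, 0.0892]
eef_rot: [-1.357, 1.098, 1.338]
contact_force: [1.4, 0.6, -2.5]
grip_width: 0.0501
```

```bash
python3 -c "
from edge import *
off(-.1375,.0893)
edge(.026,'pics/s3.png')"
```

```text
holder x,y,z of TCP -0.1373 -0.0001 0.0892 yaw 11.06 tilt z [-0.0165 -0.0003] F [ 1.4  0.6 -2.5] tq [-0.03  0.21 -0.04] 0.0501
units [-0.001  0.004  0.003] rx 0.024
bottom 37 27 x -0.1253 -0.0264 slope deg -1.44 z mid 0.0131
top 37 37 x -0.1244 -0.0258 slope deg 0.09 z mid 0.0254
```

View pics/s3.png

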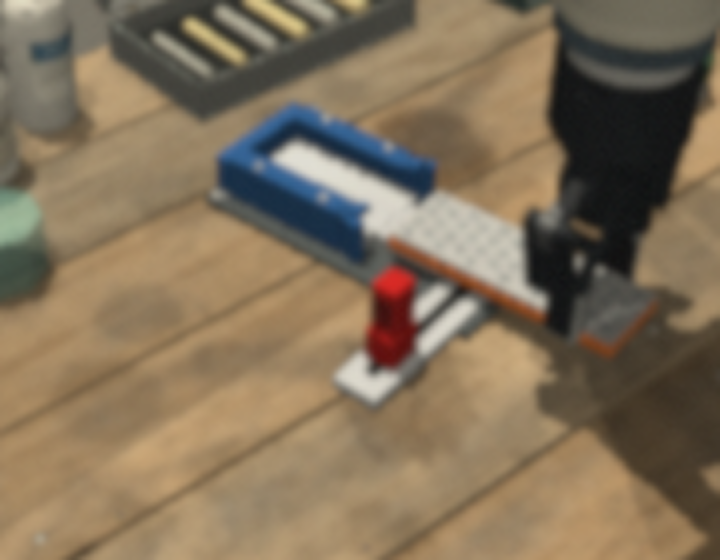

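The plate is level (0.1°), in line with the slot, and nothing is touching. Inserting slowly, with force checks.

apply_moves(moves=[{"offset": [0.003,-0.2,0],"rotation": [0,0,0],"hand": 1},{"offset": [0.003,-0.2,0],"rotation": [0,0,0],"hand": 1},{"offset": [0.003,-0.2,0],"rotation": [0,0,0],"hand": 1},{"offset": [0.003,-0.2,0],"rotation": [0,0,0],"hand": 1},{"offset": [0,0,0],"rotation": [0,0,0],"hand": 1}])

```text
t: 9.38
tool_pos: [0.4886, -0.0961, 0.089]
eef_rot: [-1.357, 1.098, 1.338]
contact_force: [-0.4, 0.2, -1.8]
grip_width: 0.0502
```

```bash
python3 -c "
from tgt import *
off(-.0225,.0883)"
```

```text
holder x,y,z of TCP -0.0966 -0.0001 0.089 yaw 11.08 tilt z [-0.0168 -0.0003] F [-0.4  0.2 -1.8] tq [-0.04  0.1  -0.02] 0.0502
units [ 0.038 -1.481 -0.002] rx 0.029
```

apply_moves(moves=[{"offset": [0.006,-0.2,0],"rotation": [-0.02,0,0],"hand": 1},{"offset": [0.006,-0.2,0],"rotation": [0,0,0],"hand": 1},{"offset": [0.006,-0.2,0],"rotation": [0,0,0],"hand": 1},{"offset": [0.006,-0.2,0],"rotation": [0,0,0],"hand": 1},{"offset": [0.006,-0.2,0],"rotation": [0,0,0],"hand": 1},{"offset": [0,0,0],"rotation": [0,0,0],"hand": 1}])

```text
t: 10.12
tool_pos: [0.5378, -0.0864, 0.0883]
eef_rot: [-1.358, 1.097, 1.339]
contact_force: [1.4, -0.1, -3.0]
grip_width: 0.0503
```

```bash
python3 -c "
from tgt import *
off(-.0225,.0883)"
```

```text
holder x,y,z of TCP -0.0465 0.0001 0.0883 yaw 11.16 tilt z [-0.0171 -0.0004] F [ 1.4 -0.1 -3. ] tq [-0.22 -0.01 -0.19] 0.0503
units [ 0.008 -0.479 -0.004] rx 0.047
```

apply_moves(moves=[{"offset": [0.003,-0.15,0],"rotation": [-0.04,0,0],"hand": 1},{"offset": [0.003,-0.15,0],"rotation": [0,0,0],"hand": 1},{"offset": [0.001,-0.1,0],"rotation": [0,0,0],"hand": 1},{"offset": [0,-0.04,0],"rotation": [0,0,0],"hand": 1},{"offset": [0,0,0],"rotation": [0,0,0],"hand": 1}])

```text
t: 10.75
tool_pos: [0.5583, -0.0824, 0.0882]
eef_rot: [-1.36, 1.096, 1.341]
contact_force: [-0.6, -5.0, -2.7]
grip_width: 0.0499
```

apply_moves(moves=[{"offset": [0,-0.04,0],"rotation": [0,0,0],"hand": 1},{"offset": [0,-0.03,0],"rotation": [0,0,0],"hand": 1},{"offset": [0,0,0],"rotation": [0,0,0],"hand": 1}])

```text
t: 11.12
tool_pos: [0.5605, -0.0819, 0.088]
eef_rot: [-1.358, 1.098, 1.343]
contact_force: [-5.7, -6.8, -0.8]
grip_width: 0.0501
```

```bash
python3 -c "
from tgt import *
off(-.0225,.0883)"
```

```text
holder x,y,z of TCP -0.0233 0.0002 0.088 yaw 11.3 tilt z [-0.0135  0.0003] F [-5.7 -6.8 -0.8] tq [-1.22  0.84 -0.62] 0.0501
units [-0.005 -0.016 -0.005] rx 0.077
```

apply_moves(moves=[{"offset": [0,-0.03,-0.015],"rotation": [0,0,0],"hand": 1},{"offset": [0,-0.03,0],"rotation": [0,0,0],"hand": 1},{"offset": [0,0,0],"rotation": [0,0,0],"hand": 1},{"offset": [0,0,0],"rotation": [0,0,0],"hand": 1}])

```text
t: 11.62
tool_pos: [0.5609, -0.0819, 0.088]
eef_rot: [-1.355, 1.101, 1.348]
contact_force: [-15.4, -7.3, 10.4]
grip_width: 0.0501
```

```bash
python3 -c "
from tgt import *
off(-.0225,.0883)"
```

```text
holder x,y,z of TCP -0.0229 0.0001 0.088 yaw 11.31 tilt z [-0.008   0.0019] F [-15.4  -7.3  10.4] tq [-1.4   2.41 -0.72] 0.0501
units [-0.006 -0.007 -0.002] rx 0.08
```

apply_moves(moves=[{"offset": [0,0.03,0],"rotation": [0,0,0],"hand": 1},{"offset": [0,0,0],"rotation": [0,0,0],"hand": 0},{"offset": [0,0,0],"rotation": [0,0,0],"hand": -1},{"offset": [0,0,0],"rotation": [0,0,0],"hand": -1},{"offset": [0,0,0],"rotation": [0,0,0],"hand": -1},{"offset": [-0.3,0,0],"rotation": [0,0,0.2],"hand": -1},{"offset": [-0.7,0,0],"rotation": [0,0,0],"hand": -1},{"offset": [-0.7,0,0],"rotation": [0,0,0],"hand": -1},{"offset": [-0.7,0,0],"rotation": [0,0,0],"hand": -1},{"offset": [0,0,0],"rotation": [0,0,0],"hand": -1},{"offset": [0,0,0],"rotation": [0,0,0],"hand": -1}])

```text
t: 13.0
tool_pos: [0.5628, -0.0819, 0.208]
eef_rot: [-1.353, 1.109, 1.354]
contact_force: [-0.6, -0.7, 0.1]
grip_width: 0.0852
```

```bash
python3 - <<'E'
from tgt import *
import pickle
c=manip.calibration("wrist"); im=manip.capture("wrist")[:,:,::-1].copy(); cv2.imwrite("pics/w3.png",im); pickle.dump(c,open("w3.pkl","wb"))
off(-.0645,.15,.092)
E
```

```text
holder x,y,z of TCP -0.0213 -0.0002 0.2074 yaw 11.34 tilt z [0.0012 0.0004] F [ 0.4  0.3 -0.4] tq [-0.01 -0.02 -0.  ] 0.0856
units [1.15  0.851 1.848] rx 0.085
```

View pics/w3.png

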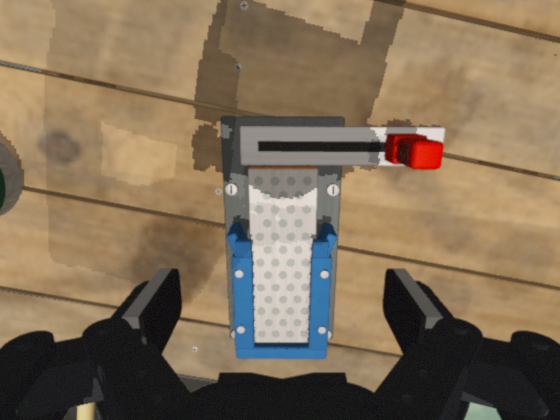

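The plate lies in the slot, dots up, with its tail near row 167, its nose near row 343 at the end stop, and the lock at (418,150). Measuring the seating and the lock.

```bash
python3 - <<'E'
from h import *
import pickle
c=pickle.load(open("w3.pkl","rb")); im=cv2.imread("pics/w3.png"); h=cv2.cvtColor(im,cv2.COLOR_BGR2HSV).astype(int)
a=np.radians(10.95);ex=np.array([np.cos(a),np.sin(a)]);ey=np.array([-ex[1],ex[0]]);m=np.array([.5834,-.0777])
def hf(px,z): d=cast(c,px,z)[:,:2]-m; return np.c_[d@ex,d@ey].round(4)
print([(y,*map(int,h[y,282])) for y in [*range(158,174),*range(336,362)]])
for y in (167,168,169): print(y,hf((282,y),.028),hf((282,y),.016))
for y in (343,344,345,349): print(y,hf((282,y),.028),hf((282,y),.034))
x=np.where((h[200,:,1]<60)&(h[200,:,2]>120))[0];x=x[(x>244)&(x<322)];print("row200",x.min(),x.max(),hf([(x.min(),200),(x.max()+1,200)],.028))
r=big(((h[...,0]<8)|(h[...,0]>172))&(h[...,1]>150)&(h[...,2]>160),(370,110,460,190)); print("lock",r.min(0),r.max(0),hf([r.min(0),r.max(0)+1],.0625))
g=[(y,*map(int,h[y,330])) for y in range(122,130)]; print(g); print(hf([(330,126),(330,127)],.008))
E
```

```text
[(158, 14, 19, 144), (159, 14, 19, 146), (160, 12, 18, 145), (161, 12, 18, 145), (162, 8, 19, 144), (163, 12, 18, 143), (164, 13, 18, 129), (165, 15, 27, 93), (166, 12, 158, 97), (167, 15, 240, 120), (168, 11, 134, 120), (169, 12, 46, 123), (170, 15, 31, 132), (171, 14, 25, 134), (172, 13, 23, 135), (173, 14, 24, 136), (336, 15, 22, 206), (337, 15, 22, 206), (338, 15, 22, 205), (339, 13, 22, 206), (340, 14, 21, 205), (341, 13, 20, 200), (342, 11, 14, 143), (343, 110, 87, 79), (344, 105, 176, 71), (345, 107, 160, 75), (346, 105, 172, 86), (347, 105, 174, 120), (348, 104, 176, 146), (349, 104, 172, 165), (350, 103, 176, 171), (351, 103, 169, 172), (352, 104, 168, 173), (353, 103, 177, 171), (354, 103, 179, 171), (355, 103, 176, 171), (356, 103, 175, 169), (357, 104, 164, 168), (358, 107, 70, 145), (359, 16, 53, 149), (360, 17, 85, 162), (361, 17, 86, 166)]
167 [[-0.0513 -0.0007]] [[-0.0494 -0.0007]]
168 [[-0.0506 -0.0007]] [[-0.0486 -0.0007]]
169 [[-0.0499 -0.0007]] [[-0.0478 -0.0007]]
343 [[0.1007 0.0005]] [[0.0961 0.0004]]
344 [[0.1017 0.0005]] [[0.0971 0.0004]]
345 [[0.1028 0.0005]] [[0.0981 0.0004]]
349 [[0.1068 0.0005]] [[0.1021 0.0005]]
row200 248 321 [[-0.0261 -0.0262]
 [-0.0265  0.0296]]
lock [412 142] [443 169] [[-0.0731  0.0797]
 [-0.0558  0.102 ]]
[(122, 42, 17, 73), (123, 40, 11, 71), (124, 45, 14, 73), (125, 30, 14, 74), (126, 20, 18, 85), (127, 10, 18, 129), (128, 14, 19, 146), (129, 14, 19, 151)]
[[-0.0799  0.0358]
 [-0.0792  0.0359]]
```

The plate is home: nose at holder x ≈ 100 mm, tail at -50 mm. The lock is at y ≈ 91 mm. Next I grip its tab.

apply_moves(moves=[{"offset": [0,0.28,0.61],"rotation": [0.085,0,0],"hand": -1},{"offset": [0,0.28,0.61],"rotation": [0,0,0],"hand": -1},{"offset": [0,0.28,0.61],"rotation": [0,0,0],"hand": -1},{"offset": [0.3,0,0],"rotation": [0,0,0],"hand": -1},{"offset": [0.4,0,0],"rotation": [0,0,0],"hand": -1},{"offset": [0.4,0,0],"rotation": [0,0,0],"hand": -1},{"offset": [0,0,0],"rotation": [0,0,0],"hand": -1},{"offset": [0,0,0],"rotation": [0,0,0],"hand": -1}])

```text
t: 14.05
tool_pos: [0.5045, -0.0007, 0.1531]
eef_rot: [-1.348, 1.113, 1.349]
contact_force: [0.3, 0.2, -0.1]
grip_width: 0.0853
```

```bash
python3 -c "
from tgt import *
off(-.0645,.111,.091)"
```

```text
holder x,y,z of TCP -0.0628 0.0906 0.1531 yaw 10.92 tilt z [ 0.0005 -0.    ] F [ 0.3  0.2 -0.1] tq [ 0.02 -0.02  0.01] 0.0853
units [0.842 0.033 0.008] rx -0.007
```

apply_moves(moves=[{"offset": [0.3,0.033,0.008],"rotation": [0,0,0],"hand": -1},{"offset": [0.3,0,0],"rotation": [0,0,0],"hand": -1},{"offset": [0.24,0,0],"rotation": [0,0,0],"hand": -1},{"offset": [0,0,0],"rotation": [0,0,0],"hand": 0},{"offset": [0,0,0],"rotation": [0,0,0],"hand": 0.4},{"offset": [0,0,0],"rotation": [0,0,0],"hand": 0.7},{"offset": [0,0,0],"rotation": [0,0,0],"hand": 1},{"offset": [0,0,0],"rotation": [0,0,0],"hand": 1},{"offset": [0,0,0],"rotation": [0,0,0],"hand": 1}])

```text
t: 15.18
tool_pos: [0.5028, -0.0003, 0.1119]
eef_rot: [-1.349, 1.112, 1.348]
contact_force: [-1.1, -0.2, 5.9]
grip_width: 0.0188
```

```bash
python3 -c "
from tgt import *
off(-.0645,.111,.0)"
```

```text
holder x,y,z of TCP -0.0644 0.0913 0.1119 yaw 10.94 tilt z [-0.0008 -0.0002] F [-1.1 -0.2  5.9] tq [-0.03  0.25  0.07] 0.0188
units [ 0.018  0.002 -1.827] rx -0.003
```

Tab gripped. Now I slide it across.

apply_moves(moves=[{"offset": [0,0,-0.25],"rotation": [0,0,0],"hand": 1},{"offset": [0,0,-0.3],"rotation": [0,0,0],"hand": 1},{"offset": [0,0,-0.3],"rotation": [0,0,0],"hand": 1},{"offset": [0,0,-0.3],"rotation": [0,0,0],"hand": 1},{"offset": [0,0,-0.3],"rotation": [0,0,0],"hand": 1},{"offset": [0,0,-0.25],"rotation": [0,0,0],"hand": 1},{"offset": [0,0,-0.1],"rotation": [0,0,0],"hand": 1},{"offset": [0,0,0],"rotation": [0,0,0],"hand": 1}])

```text
t: 16.18
tool_pos: [0.5201, -0.0892, 0.1119]
eef_rot: [-1.349, 1.113, 1.347]
contact_force: [-0.1, -1.7, 5.2]
grip_width: 0.019
```

```bash
python3 -c "
from tgt import *
off(-.0645,.111,.0)"
```

```text
holder x,y,z of TCP -0.0643 0.0008 0.1119 yaw 10.92 tilt z [-0.0011 -0.0008] F [-0.1 -1.7  5.2] tq [-0.31  0.07  0.02] 0.019
units [ 0.018  0.004 -0.015] rx -0.006
```

apply_moves(moves=[{"offset": [0,0,-0.03],"rotation": [0,0,0],"hand": 1},{"offset": [0,0,-0.03],"rotation": [0,0,0],"hand": 1},{"offset": [0,0,0],"rotation": [0,0,0],"hand": 1}])

```text
t: 16.55
tool_pos: [0.5204, -0.0906, 0.1119]
eef_rot: [-1.347, 1.112, 1.348]
contact_force: [-0.4, 8.1, 6.9]
grip_width: 0.0188
```

apply_moves(moves=[{"offset": [0,0,-0.03],"rotation": [0,0,0],"hand": 1},{"offset": [0,0,-0.02],"rotation": [0,0,0],"hand": 1},{"offset": [0,0,0],"rotation": [0,0,0],"hand": 1}])

```text
t: 16.92
tool_pos: [0.5205, -0.0912, 0.1119]
eef_rot: [-1.344, 1.111, 1.349]
contact_force: [-0.9, 22.7, 11.1]
grip_width: 0.019
```

```bash
python3 -c "
from tgt import *
off(-.0645,.111,.0)"
```

```text
holder x,y,z of TCP -0.0643 -0.0013 0.1119 yaw 10.83 tilt z [-0.0002  0.0043] F [-0.9 22.7 11.1] tq [3.95 0.14 0.  ] 0.019
units [0.017 0.003 0.026] rx -0.027
```

apply_moves(moves=[{"offset": [0,0,0.035],"rotation": [0,0,0],"hand": 1},{"offset": [0,0,0],"rotation": [0,0,0],"hand": 0.4},{"offset": [0,0,0],"rotation": [0,0,0],"hand": -1},{"offset": [0,0,0],"rotation": [0,0,0],"hand": -1},{"offset": [0,0,0],"rotation": [0,0,0],"hand": -1},{"offset": [-0.3,0,0],"rotation": [0,0,0],"hand": -1},{"offset": [-0.7,0,0],"rotation": [0,0,0],"hand": -1},{"offset": [-0.7,0,0],"rotation": [0,0,0],"hand": -1},{"offset": [-0.7,0,0],"rotation": [0,0,0],"hand": -1},{"offset": [-0.4,0,0],"rotation": [0,0,0],"hand": -1},{"offset": [0,0,0],"rotation": [0,0,0],"hand": -1},{"offset": [0,0,0],"rotation": [0,0,0],"hand": -1}])

```text
t: 18.42
tool_pos: [0.5199, -0.0923, 0.2509]
eef_rot: [-1.348, 1.113, 1.349]
contact_force: [-0.1, 0.5, -1.4]
grip_width: 0.0855
```

```bash
python3 - <<'E'
from tgt import *
c=manip.calibration("wrist"); im=manip.capture("wrist")[:,:,::-1].copy(); cv2.imwrite("pics/w4.png",im)
off(-.0645,.25,0); h=cv2.cvtColor(im,cv2.COLOR_BGR2HSV).astype(int)
a=np.radians(10.95);ex=np.array([np.cos(a),np.sin(a)]);ey=np.array([-ex[1],ex[0]]);m=np.array([.5834,-.0777])
def hf(px,z): d=cast(c,px,z)[:,:2]-m; return np.c_[d@ex,d@ey].round(4)
r=big(((h[...,0]<8)|(h[...,0]>172))&(h[...,1]>150)&(h[...,2]>100)); print("lock px",r.min(0),r.max(0),hf([r.min(0),r.max(0)+1],.0625))
E
```

```text
holder x,y,z of TCP -0.0652 -0.0022 0.2505 yaw 10.94 tilt z [0.0013 0.0004] F [ 0.1 -0.6  0.5] tq [-0.04 -0.    0.03] 0.0856
units [ 0.01  -0.014  0.043] rx -0.002
lock px [272 193] [296 214] [[-0.0739 -0.0102]
 [-0.056   0.0094]]
```

View pics/w4.png

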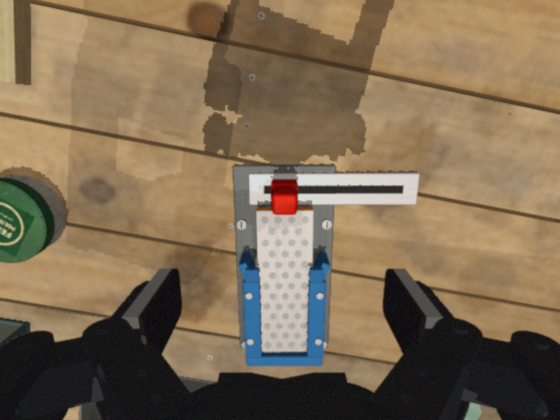

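The lock stands at (284,196), centre y ≈ -0.4 mm, so fully across and behind the tail. The plate is still at the end stop (nose near row 352) and the gripper is clear.

```bash
python3 -c "
from bench import manip
print(manip.finish_job(), manip.observe()['t'])"
```

```text
the job is handed in; nothing more can be done
the job is handed in; nothing more can be done
```

The plate is fully home in the holder, dots up, and the red lock is all the way across behind its tail. I handed the job in at about 18.5 s, and no verdict was reported.

- **Plate:** I gripped it across its width, about 47 mm from the middle, and slid it in until it met the end stop (push force about 17 N). Measured from the wrist picture taken before the lock was moved, the nose was at holder x ≈ +100 mm and the tail at ≈ -50 mm. In the last picture the nose is still at the stop by eye; I did not measure it again.
- **Lock:** I slid it by its tab until it met its stop (reaction force about 23 N) and let go. The last picture put it at holder x ≈ -65 mm, y ≈ -0.4 mm, which is fully across.
- **Other things:** The arm never went near the octagon, pad or tin. I did not measure their positions again at the end. The gripper was open and clear of everything when I handed in.

**Checks that disagreed or were rough:**
- Two checks suggested that the wrist camera read about 1 mm off sideways. I corrected for this before inserting.
- The plate's nose hung about 1° low in the grip, so I levelled it first. The reading from the lower edge of the plate in the scene picture was too noisy to use, so I relied on the upper edge.
- About 5–7 N of side force appeared as the plate seated, with the tool turned about 0.3° off the slot's direction. My small yaw corrections during insertion had the wrong sign. The plate still reached its stop.

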